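# Set the carving jig's depth gauge to the block face with a straightedge

### The job

Lay the straightedge flat on the jig plate with one long edge flush against the front face of the stone block, covering the whole width of the face and reaching across under the line of the gauge's pointer, and let go of it while the gauge is still home. Then pull the spring-return gauge out by its handle until its pointer stands right over the straightedge's edge that touches the block, and finish there, still holding the handle steady against its spring so that I can lock it, with the straightedge still flush. Leave the other things on the desk alone.

Things in the scene. Friction and masses are not known exactly. Their poses are not given: they have to be found in the camera images.
- jig: Dark steel jig plate fixed to the desk, 310 x 250 x 10 mm. Origin at desk height; the plate spans x -130..+180, y -125..+125 mm, its top at z 10 mm. -x is its front, towards the robot (turned by up to 0.3 rad). A grey gauge housing stands on it: x +50..+170, y -105..-45 mm, top at z 50 mm.
- block: Stone block fixed on the jig plate, toe clamp behind it: 80 (x) x 90 (y) x 65 mm high, axes parallel to the jig's, at y about +55 mm of the jig and a different x each time. Origin: centre of its underside, 10 mm above the desk. Its front face is the plane x = -40 mm of its frame, y -45..+45 mm.
- straightedge: Loose aluminium straightedge, 50 (x) x 260 (y) x 6 mm, about 0.25 kg, both long edges alike (x = -25 and +25 mm). A pale wooden grip block is fixed on its middle, 24 (x) x 40 (y) mm, 6 to 36 mm above the underside. Origin: centre of its underside. Starts flat on the desk left of the jig.
- gauge: Spring-return gauge slide: steel bar 24 mm wide, its top 46 and underside 34 mm above the desk, running back into the housing; upright wooden handle 20 (x) x 22 (y) x 40 mm on its front end. Origin: middle of the handle's foot, axes as the jig's. Home at jig x +10, y -75 mm; pulls out to the jig's -x, at most 95 mm. Spring: 4 N at home plus 1 N per 10 mm. The mark is 30 to 75 mm out.
- handle_mid (a point): Middle of the gauge's handle, 68 mm above the desk: grip it here from above.
- pointer (a point): Tip of the gauge's pointer, on its centre line: a thin brass finger 4 mm wide (along x) that sticks out sideways from under the bar towards the block, 25 mm behind the handle's middle, moving with it. The finger is 21 to 27 mm above the desk, so it passes 5 mm over a straightedge lying on the plate.
- bust_a: Bystander: small white plaster bust on a square dark wood foot, 45 x 45 mm, 84 mm tall, left of the jig. Origin: on its underside.
- chisel_a: Bystander: carving chisel, wooden handle 100 x 14 x 14 mm and a steel blade, 165 mm in all, lying right of the jig. Origin: on its underside.
- chisel_b: Bystander: like chisel_a, 150 mm in all. Origin: on its underside.
- lens: Bystander: round black-rimmed magnifying lens, 60 mm across, 10 mm thick, with an 85 mm handle, lying flat right of the jig's front. Origin: on its underside.
- offcut: Bystander: small stone offcut, 28 x 24 x 26 mm, on the jig plate behind the block. Origin: on its underside.

How it is judged:
On the way:
1. the straightedge lies flush against the block face, reaching past the pointer line, let go, with the gauge still home (x of straightedge in the frame of block between -0.0675 and -0.063 m and angle between the y axis of straightedge and the y axis of block, either way round below 0.03 rad and z of straightedge in the frame of block between -0.003 and 0.003 m and angle between straightedge's own z axis and vertical below 0.03 rad and y of straightedge in the frame of block between -0.085 and 0.085 m and y of pointer in the frame of straightedge between -0.13 and 0.13 m and contact force between straightedge and the fingers below 0.2 N and linear speed of straightedge below 0.02 m/s and x of gauge in the frame of jig above 0.004 m), for 0.2 s.
At the end, for the whole second after the job is handed in: Straightedge flat on the plate, within 2.5 mm and 0.03 rad of flush with the block face, spanning it and reaching past the pointer; pointer centre line within 4 mm of the face plane; gauge still, held by the fingers on its handle with over 3 N, the straightedge not touching it (x of straightedge in the frame of block between -0.0675 and -0.063 m and angle between the y axis of straightedge and the y axis of block, either way round below 0.03 rad and z of straightedge in the frame of block between -0.003 and 0.003 m and angle between straightedge's own z axis and vertical below 0.03 rad and y of straightedge in the frame of block between -0.085 and 0.085 m and y of pointer in the frame of straightedge between -0.13 and 0.13 m and linear speed of straightedge below 0.02 m/s and x of pointer in the frame of block between -0.044 and -0.036 m and linear speed of gauge below 0.01 m/s and contact force between the fingers and gauge above 3 N and contact force between straightedge and gauge below 0.3 N); the arm keeps its last pose, push and grip.
It fails at once if a bystander (bust, chisel, lens, offcut) is moved more than 30 mm (distance of any of bust_a, chisel_a, chisel_b, lens, offcut from where it was at the start of the episode above 0.03 m).
It also fails if it takes over 70 s, if anything falls off the work surface, if the arm or the gripper's body presses on something with over 40 N, if the wrist force passes 120 N, or if a joint passes its speed limit or range.

### The arm

A 6-joint arm with a two-finger parallel gripper is mounted at the origin on the work surface. World frame = base frame: x ahead of the robot, y to its left, z up, the work surface at z = 0. Lengths are in m, angles in rad, forces in N, time in s.
With the tool pointing down it reaches from about 0.225 to 0.875 m from the base axis. Payload 3.4 kg.
Tool frame: the origin (TCP) lies at the very end of the fingers, on their centre line; the grasp point (between the pads) lies manip.grip_point_offset behind it (manip.grip_point_offset is the distance from the TCP to the grasp point, in m); z points along the fingers, y is the line along which they close (so a half turn about z gives the same grasp; the last joint's range is limited). The gripper opens to 85 mm and grips with 20 to 120 N. Pads are 22 mm wide; open, the fingers measure 114 mm over their backs; the gripper's body (76 mm by 85 mm) begins 54 mm behind the grasp point. The pads swing forward as they close: fully open they stand 13 mm farther back than shut.
Start: joints at [1.017, 0.276, 1.505, -0, 1.361, -0.121], TCP at [0.241, 0.522, 0.231] pointing down, gripper open.
Joint ranges: [-2.89, 2.89], [-0.75, 2.08], [0.22, 2.7], [-1.18, 4.32], [0.11, 2.71], [-2.7, 2.7]. Speed limits (rad/s): [2.57, 2.57, 3.14, 3.14, 3.14, 3.14].

### API

Orientations are given as a unit quaternion [w, x, y, z].
In Python, from rig import manip gives the robot as it stands.
- The arm moves only by the shell command python3 -m pendant 'ROWS' [FORCE]. ROWS is JSON, a list of rows, each an object of numbers: "jaw": the opening, from -1 (shut) to 1 (fully open); "tx", "ty", "tz": the shift along the world's x, y, z in cm; "ax", "ay", "az": the turn, a rotation vector about the world's x, y, z in degrees. In form: [{"jaw": .., "tx": .., "ty": .., "tz": .., "ax": .., "ay": .., "az": ..}, ...]. A call has 1 to 10 rows; each row is the pose to reach, as a shift and turn from the pose commanded when the call began; what a row does not reach only later rows make up. A row lasts 1/8 s, in which the tool goes at most 62.5 mm and 10.7 degrees, less where a joint would pass 70% of its speed; a pose out of reach is approached as far as the arm can. A call with a gripper value outside its range is refused whole. The fingers move at their own pace and stop on an object; FORCE is the grip in N (left out, the last holds). Time passes only in rows, so rows that repeat a pose let the fingers close. It gives the time, the measured TCP pose, the force, the opening and the grip force at its end, in the units of the state.
- manip.get_state(): the state, without advancing time (a new reading comes with each control period).
- manip.get_image(name): name is "scene" or "top"; returns a dict with "pixels" (384x512x3 uint8, blue, green, red), "depth" (384x512 float32, m along the optical axis (not along the pixel's ray), 0 where there is no reading), "fx", "fy", "cx", "cy" (pixels), "D" ([k1, k2, p1, p2, k3] as OpenCV has them; the pictures are not rectified), "pose" (4x4, takes a point from camera to world coordinates). Camera axes: x right, y down, z forward; pixel columns grow to the right and rows downward; lengths in m; the calibration is good to about 2 mm. A picture is of the moment at which its call begins.
- manip.sign_off(): hands the job in; it is judged then, once.
The state is a dict: "clock": time; "qpos": joint angles; "qd": joint speeds; "effort": joint torques, N m; "position": TCP position; "ee_rot": TCP orientation; "contact_force": force on the tool from outside, world axes, zero at the start; "moment": the same for the moment, N m; "width": finger opening in m; "gripper_force": force on a finger pad.
Only numpy, scipy, OpenCV 4.12 (cv2) and the standard library are available. Lean on these libraries where they do the work, as an engineer would, in place of code of your own. Each camera call takes 0.05 s, during which the arm holds its last target. There are 200 camera calls.

## Working session

There is one attempt and no reset: what is moved stays moved. The work goes in short steps, Python scripts to look and compute and a shell command to move; the robot and the scene stay as the last step left them, time stands still between calls to the robot, and variables do not carry over. Pictures are saved under pics/ and viewed, at most 10 in all, crops included, and the job is handed in when it is done.

```bash
mkdir -p pics
cat > h.py <<'E'
import numpy as np, cv2
from rig import manip
def grab(n):
    im=manip.get_image(n); K=np.array([[im['fx'],0,im['cx']],[0,im['fy'],im['cy']],[0,0,1.]])
    im['K']=K; h,w=im['depth'].shape
    u,v=np.meshgrid(np.arange(w),np.arange(h))
    r=cv2.undistortPoints(np.stack([u,v],-1).reshape(-1,1,2).astype(np.float64),K,np.array(im['D'])).reshape(h,w,2)
    P=np.dstack([r,np.ones((h,w))])*im['depth'][...,None]
    T=np.array(im['pose']); im['W']=P@T[:3,:3].T+T[:3,3]; im['W'][im['depth']==0]=np.nan
    return im
E
python3 - <<'E'
from h import *
for n in('top','scene'):
    im=grab(n); cv2.imwrite(f'pics/{n}0.png',im['pixels']); np.save(n+'W.npy',im['W']); print(np.array(im['pose']).round(3),im['fx'])
s=manip.get_state(); print(s, manip.grip_point_offset)
E
```

```text
[[ 0.007 -0.987  0.158  0.394]
 [-1.    -0.009 -0.013 -0.016]
 [ 0.015 -0.158 -0.987  1.069]
 [ 0.     0.     0.     1.   ]] 416.08796722648884
[[ 0.512  0.608 -0.607  1.284]
 [ 0.859 -0.353  0.37  -0.485]
 [ 0.011 -0.711 -0.703  0.923]
 [ 0.     0.     0.     1.   ]] 493.60199303988185
{'clock': 0.1, 'qpos': array([ 1.01701419e+00,  2.76510434e-01,  1.50601003e+00,  8.23411137e-08,
        1.36068963e+00, -1.20999281e-01]), 'qd': array([-5.08670538e-05, -9.05813228e-04, -2.49336786e-03,  1.64460392e-03,
        2.13267199e-04, -4.54266725e-04]), 'effort': array([ 4.95359782e-04, -4.17699909e+01, -2.46405941e+01, -1.92490515e-04,
        5.86004215e-03,  5.08200372e-06]), 'position': array([0.24090962, 0.52158125, 0.23053697]), 'ee_rot': array([-2.67745555e-04,  2.14706552e-01,  9.76678270e-01, -7.63112887e-04]), 'contact_force': array([ 0.11174218,  0.68342491, -0.56520469]), 'moment': array([0.05966439, 0.04914463, 0.03768307]), 'gripper_force': 0.0, 'width': 0.08530329280977474} 0.0187
```

View pics/top0.png

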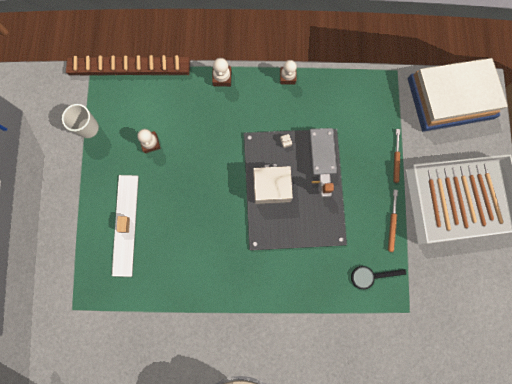

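View pics/scene0.png

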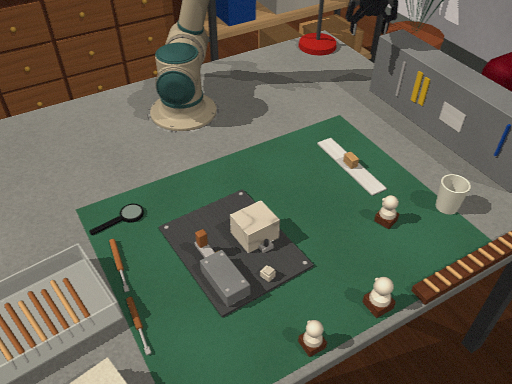

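The top view shows the straightedge at about (124,226) with its grip at (122,224). The jig is around (295,190), the block top at (273,185) and the gauge handle at (328,187). The busts, chisels and lens are clear of the route. Next I measure.

```bash
cat > meas.py <<'E'
from h import *
def rect(W,m,lab):
    m=cv2.morphologyEx(m.astype(np.uint8),cv2.MORPH_OPEN,np.ones((2,2)))
    n,l,st,_=cv2.connectedComponentsWithStats(m); k=1+np.argmax(st[1:,4])
    p=W[l==k]; r=cv2.minAreaRect((p[:,:2]*1000).astype(np.float32))
    bx=cv2.boxPoints(r)
    print(lab,len(p),'c',np.round(r[0],1),'size',np.round(r[1],1),'ang',round(r[2],2),'z',np.round(np.nanmedian(p[:,2])*1000,1),'box',bx.round(0).tolist())
    return r
def run(n='top'):
    im=grab(n); W=im['W']; x,y,z=W[...,0],W[...,1],W[...,2]; g=im['pixels'].astype(int); s=g.sum(2)
    box=lambda a,b,c,d:(x>a)&(x<b)&(y>c)&(y<d)
    hsv=cv2.cvtColor(im['pixels'],cv2.COLOR_BGR2HSV); sat=hsv[...,1].astype(int)
    rect(W,box(.3,.8,-.3,.12)&(z<.02)&(sat<60)&(s<330),'jig')
    rect(W,box(.3,.8,-.15,.15)&(z>.068)&(z<.085)&(s>300)&(sat<110),'block')
    rect(W,box(.3,.8,-.3,-.02)&(z>.04)&(z<.06)&(sat<60),'housing')
    rect(W,box(.3,.8,-.3,-.05)&(z>.078)&(z<.1),'handle')
    rect(W,box(.15,.8,-.1,.6)&(z<.02)&(sat<60)&(s>500),'edge')
    rect(W,box(.15,.8,.2,.6)&(z>.026)&(z<.045)&(x<.5),'grip')
    return im
if __name__=='__main__': 
    im=run(); cv2.imwrite('pics/z.png',cv2.resize(im['pixels'][110:260,80:360],None,fx=2.8,fy=2.8,interpolation=cv2.INTER_CUBIC))
E
python3 meas.py
```

```text
jig 8214 c [ 586.3 -137.1] size [311.8 251. ] ang 3.68 z 9.3 box [[423.0, -22.0], [439.0, -272.0], [750.0, -252.0], [734.0, -2.0]]
block 1192 c [593.7 -80.5] size [91.  97.1] ang 3.84 z 74.3 box [[545.0, -35.0], [552.0, -132.0], [642.0, -126.0], [636.0, -29.0]]
housing 1137 c [ 663.8 -215.7] size [155.6  69.4] ang 7.77 z 49.0 box [[582.0, -192.0], [591.0, -261.0], [746.0, -240.0], [736.0, -171.0]]
handle 72 c [ 580.9 -221.6] size [19.9 43.6] ang 22.4 z 84.4 box [[563.0, -205.0], [580.0, -246.0], [598.0, -238.0], [582.0, -198.0]]
edge 1765 c [485.2 296.6] size [ 47.7 262.7] ang 79.2 z 5.3 box [[352.0, 298.0], [610.0, 249.0], [619.0, 295.0], [361.0, 345.0]]
grip 136 c [478.9 301.5] size [13.  42.1] ang 44.09 z 34.4 box [[460.0, 312.0], [489.0, 282.0], [498.0, 291.0], [469.0, 321.0]]
```

View pics/z.png

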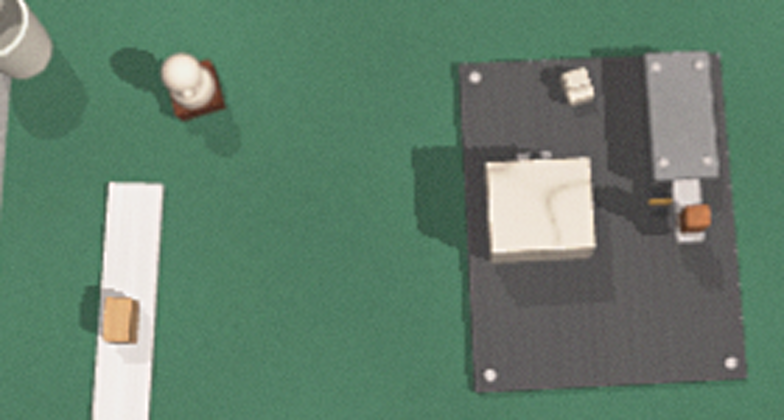

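```bash
cat > m2.py <<'E'
from h import *
def fit(W,m,lab):
    m=m.astype(np.uint8)
    n,l,st,_=cv2.connectedComponentsWithStats(m); k=1+np.argmax(st[1:,4]); p=W[l==k]*1000
    c=np.median(p[:,:2],0); d=p[:,:2]-p[:,:2].mean(0); u,s,v=np.linalg.svd(d,full_matrices=False); a=v[0]
    q=d@v.T; lo,hi=np.percentile(q,1,axis=0),np.percentile(q,99,axis=0); mid=p[:,:2].mean(0)+((lo+hi)/2)@v
    print(lab,len(p),'mid',mid.round(1),'ext',(hi-lo).round(1),'long axis deg',np.degrees(np.arctan2(a[1],a[0])).round(2),'z',np.median(p[:,2]).round(1))
def edge(n):
    im=grab(n); W=im['W']; x,y,z=W[...,0],W[...,1],W[...,2]; s=im['pixels'].astype(int).sum(2)
    hsv=cv2.cvtColor(im['pixels'],cv2.COLOR_BGR2HSV); sat=hsv[...,1].astype(int)
    b=(x>.15)&(x<.8)&(y>.2)&(y<.42)
    fit(W,b&(z<.02)&(sat<60)&(s>400)&(x>.3)&(x<.65),n+' edge'); fit(W,b&(z>.029)&(z<.045),n+' grip')
    h=(x>.5)&(x<.7)&(y>-.3)&(y<-.15)
    fit(W,h&(z>.078)&(z<.1),n+' handletop')
    fit(W,h&(z>.06)&(z<.1),n+' handle')
    fit(W,(x>.4)&(x<.8)&(y>-.3)&(y<.12)&(z>.071)&(z<.079)&(s>350)&(sat<110),n+' blocktop')
    return im
if __name__=='__main__':
    for n in('top','scene'): im=edge(n); print(np.round(im['D'],3))
E
python3 m2.py
```

```text
top edge 1852 mid [488.3 302.7] ext [258.   51.8] long axis deg 178.94 z 5.3
top grip 163 mid [488.3 302. ] ext [38.  24.3] long axis deg -179.51 z 35.2
top handletop 75 mid [ 578.2 -209.8] ext [22.1 18.7] long axis deg -94.52 z 84.5
top handle 96 mid [ 577.6 -209.8] ext [21.9 19.2] long axis deg -92.57 z 83.4
top blocktop 1150 mid [588.  -74.7] ext [88.3 78.6] long axis deg 95.04 z 74.4
[-0.087  0.     0.     0.     0.   ]
scene edge 946 mid [489.6 302.6] ext [257.1  55.9] long axis deg -0.42 z 4.1
scene grip 114 mid [711.1 242. ] ext [37.1 29.2] long axis deg 46.62 z 37.3
scene handletop 76 mid [ 579.4 -211. ] ext [25.3 23.5] long axis deg -118.57 z 83.6
scene handle 136 mid [ 580.5 -211.7] ext [24.9 22.3] long axis deg -112.99 z 80.2
scene blocktop 886 mid [589.2 -75.7] ext [88.6 78.9] long axis deg -87.17 z 73.5
[0.002 0.    0.    0.    0.   ]
```

Run:
```python
from h import *
for n in('top','scene'):
    im=grab(n); W=im['W']*1000; x,y,z=np.moveaxis(W,-1,0)
    hsv=cv2.cvtColor(im['pixels'],cv2.COLOR_BGR2HSV); s=im['pixels'].astype(int).sum(2)
    m=(x>380)&(x<780)&(y>-310)&(y<40)&(z<16)&(z>4)&(hsv[...,1]<60)
    l=cv2.connectedComponentsWithStats(m.astype(np.uint8)); k=1+np.argmax(l[2][1:,4]); p=W[l[1]==k][:,:2]
    B=(x>400)&(x<800)&(y>-150)&(y<0)&(z>70)&(z<80)&(s>300)
    b=W[B][:,:2]
    def side(p,ax,sg,lo,hi):  # extreme of coordinate ax in bins of the other
        o=1-ax; bins=np.arange(lo,hi,5); q=[]
        for t in bins:
            w=p[abs(p[:,o]-t)<2.5]
            if len(w)>5: q.append((t,sg*np.percentile(sg*w[:,ax],99)))
        q=np.array(q); f=np.polyfit(q[:,0],q[:,1],1); r=q[:,1]-np.polyval(f,q[:,0]); g=abs(r)<3
        f=np.polyfit(q[g,0],q[g,1],1); print(n,'ax',ax,'sg',sg,'deg',np.degrees(np.arctan(f[0])).round(2),'val@mid',np.polyval(f,(lo+hi)/2).round(1),'mid',(lo+hi)/2,g.sum(),len(q))
    print('jig');side(p,0,-1,-240,-40);side(p,0,1,-220,-40);side(p,1,-1,470,700);side(p,1,1,460,700)
    print('block');side(b,0,-1,-110,-40);side(b,0,1,-110,-40);side(b,1,-1,560,620);side(b,1,1,560,620)
```

```text
jig
top ax 0 sg -1 deg -3.01 val@mid 436.7 mid -140.0 40 40
top ax 0 sg 1 deg -75.54 val@mid 872.8 mid -130.0 1 36
top ax 1 sg -1 deg 2.98 val@mid -255.6 mid 585.0 45 46
top ax 1 sg 1 deg 3.86 val@mid -12.2 mid 580.0 47 48
block
top ax 0 sg -1 deg -3.55 val@mid 549.2 mid -75.0 14 14
top ax 0 sg 1 deg -3.62 val@mid 626.9 mid -75.0 14 14
top ax 1 sg -1 deg 3.41 val@mid -118.1 mid 590.0 12 12
top ax 1 sg 1 deg 3.01 val@mid -30.5 mid 590.0 12 12
jig
scene ax 0 sg -1 deg -3.03 val@mid 438.2 mid -140.0 38 40
scene ax 0 sg 1 deg -3.63 val@mid 743.3 mid -130.0 36 36
scene ax 1 sg -1 deg 3.06 val@mid -259.3 mid 585.0 46 46<stdin>:15: RankWarning: Polyfit may be poorly conditioned
Traceback (most recent call last):
TypeError: expected non-empty vector for x
```

Fitting edges by line gives these results:

| Item | Position (mm) | Orientation |
|---|---|---|
| Jig yaw | – | about 3.2° |
| Block centre | (588.3, -74.6) | with the jig |
| Straightedge | (488.3, 302.4) | long axis -0.7° |
| Gauge handle | (579, -210) | with the jig |

The sizes and heights agree with the description. I go to a point above the straightedge's grip.

```bash
python3 -m pendant '[{"jaw":1,"tx":5,"ty":-4.4,"tz":-2,"az":-10},{"jaw":1,"tx":10,"ty":-9,"tz":-5,"az":-20},{"jaw":1,"tx":15,"ty":-13,"tz":-8,"az":-30},{"jaw":1,"tx":20,"ty":-18,"tz":-11,"az":-40},{"jaw":1,"tx":24.7,"ty":-22,"tz":-14,"az":-50},{"jaw":1,"tx":24.74,"ty":-21.92,"tz":-16,"az":-60},{"jaw":1,"tx":24.74,"ty":-21.92,"tz":-17,"az":-66},{"jaw":1,"tx":24.74,"ty":-21.92,"tz":-17,"az":-66},{"jaw":1,"tx":24.74,"ty":-21.92,"tz":-17,"az":-66}]' 60
```

```text
invalid input at $[0]: expected keys jaw, tx, ty, tz, ax, ay, az
```

```bash
python3 -m pendant '[{"jaw":1,"tx":5,"ty":-4.4,"tz":-2,"ax":0,"ay":0,"az":-10},{"jaw":1,"tx":10,"ty":-9,"tz":-5,"ax":0,"ay":0,"az":-20},{"jaw":1,"tx":15,"ty":-13,"tz":-8,"ax":0,"ay":0,"az":-30},{"jaw":1,"tx":20,"ty":-18,"tz":-11,"ax":0,"ay":0,"az":-40},{"jaw":1,"tx":24.7,"ty":-22,"tz":-14,"ax":0,"ay":0,"az":-50},{"jaw":1,"tx":24.74,"ty":-21.92,"tz":-16,"ax":0,"ay":0,"az":-60},{"jaw":1,"tx":24.74,"ty":-21.92,"tz":-17,"ax":0,"ay":0,"az":-66},{"jaw":1,"tx":24.74,"ty":-21.92,"tz":-17,"ax":0,"ay":0,"az":-66},{"jaw":1,"tx":24.74,"ty":-21.92,"tz":-17,"ax":0,"ay":0,"az":-66}]' 60
```

```text
clock: 1.48
position: [0.4888, 0.3033, 0.062]
ee_rot: [0.0, 0.711, 0.703, 0.001]
contact_force: [-0.5, -0.3, -0.2]
width: 0.0854
gripper_force: 0.0
```

```bash
python3 -m pendant '[{"jaw":1,"tx":0,"ty":0,"tz":-2.5,"ax":0,"ay":0,"az":0},{"jaw":1,"tx":0,"ty":0,"tz":-4.5,"ax":0,"ay":0,"az":0},{"jaw":1,"tx":0,"ty":0,"tz":-5.1,"ax":0,"ay":0,"az":0},{"jaw":1,"tx":0,"ty":0,"tz":-5.1,"ax":0,"ay":0,"az":0},{"jaw":-1,"tx":0,"ty":0,"tz":-5.1,"ax":0,"ay":0,"az":0},{"jaw":-1,"tx":0,"ty":0,"tz":-5.1,"ax":0,"ay":0,"az":0},{"jaw":-1,"tx":0,"ty":0,"tz":-5.1,"ax":0,"ay":0,"az":0},{"jaw":-1,"tx":0,"ty":0,"tz":-5.1,"ax":0,"ay":0,"az":0},{"jaw":-1,"tx":0,"ty":0,"tz":-5.1,"ax":0,"ay":0,"az":0},{"jaw":-1,"tx":0,"ty":0,"tz":-5.1,"ax":0,"ay":0,"az":0}]' 60
```

```text
clock: 2.72
position: [0.4892, 0.3031, 0.0112]
ee_rot: [0.0, 0.712, 0.702, 0.001]
contact_force: [-0.9, -0.5, 6.2]
width: 0.0391
gripper_force: 63.6
```

```bash
python3 -m pendant '[{"jaw":-1,"tx":0,"ty":0,"tz":2,"ax":0,"ay":0,"az":0},{"jaw":-1,"tx":0,"ty":0,"tz":6,"ax":0,"ay":0,"az":0},{"jaw":-1,"tx":0,"ty":0,"tz":11,"ax":0,"ay":0,"az":0},{"jaw":-1,"tx":0,"ty":0,"tz":13,"ax":0,"ay":0,"az":0},{"jaw":-1,"tx":0,"ty":-3,"tz":13,"ax":0,"ay":0,"az":-6},{"jaw":-1,"tx":0,"ty":-7,"tz":13,"ax":0,"ay":0,"az":-15},{"jaw":-1,"tx":0,"ty":-11,"tz":13,"ax":0,"ay":0,"az":-24},{"jaw":-1,"tx":0,"ty":-15,"tz":13,"ax":0,"ay":0,"az":-33},{"jaw":-1,"tx":0,"ty":-18,"tz":13,"ax":0,"ay":0,"az":-40},{"jaw":-1,"tx":0,"ty":-18,"tz":13,"ax":0,"ay":0,"az":-40}]' && python3 -m pendant '[{"jaw":-1,"tx":0,"ty":-3,"tz":0,"ax":0,"ay":0,"az":-7},{"jaw":-1,"tx":0,"ty":-7,"tz":0,"ax":0,"ay":0,"az":-15},{"jaw":-1,"tx":0,"ty":-11,"tz":0,"ax":0,"ay":0,"az":-23},{"jaw":-1,"tx":1,"ty":-15,"tz":0,"ax":0,"ay":0,"az":-31},{"jaw":-1,"tx":1.5,"ty":-19,"tz":0,"ax":0,"ay":0,"az":-39},{"jaw":-1,"tx":2.1,"ty":-22,"tz":0,"ax":0,"ay":0,"az":-44},{"jaw":-1,"tx":2.1,"ty":-23.2,"tz":0,"ax":0,"ay":0,"az":-46.1},{"jaw":-1,"tx":2.1,"ty":-23.2,"tz":0,"ax":0,"ay":0,"az":-46.1},{"jaw":-1,"tx":2.1,"ty":-23.2,"tz":0,"ax":0,"ay":0,"az":-46.1}]'
```

```text
clock: 3.98
position: [0.4878, 0.1209, 0.1396]
ee_rot: [0.0, 0.91, 0.415, -0.001]
contact_force: [-0.1, 0.4, -2.5]
width: 0.0388
gripper_force: 62.6
clock: 5.1
position: [0.5091, -0.1078, 0.1401]
ee_rot: [-0.001, 1.0, 0.028, -0.0]
contact_force: [-0.2, 0.5, -3.0]
width: 0.0391
gripper_force: 62.6
```

Run:
```python
from h import *
im=grab('scene'); cv2.imwrite('pics/s1.png',im['pixels']); print(manip.get_state()['ee_rot'])
```

```text
[-4.29208491e-04  9.99608783e-01  2.79643999e-02 -2.97154418e-04]
```

View pics/s1.png

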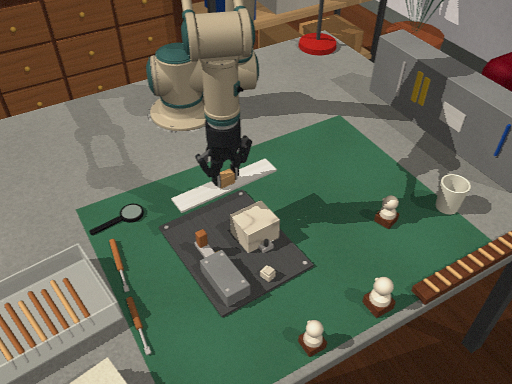

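The scene view shows the straightedge held level in front of the block, from (172,205) to (275,165). I lower it to just above the plate and measure.

```bash
python3 -m pendant '[{"jaw":-1,"tx":0,"ty":0,"tz":-4,"ax":0,"ay":0,"az":0},{"jaw":-1,"tx":0,"ty":0,"tz":-8,"ax":0,"ay":0,"az":0},{"jaw":-1,"tx":0,"ty":0,"tz":-10.8,"ax":0,"ay":0,"az":0},{"jaw":-1,"tx":0,"ty":0,"tz":-11.3,"ax":0,"ay":0,"az":0},{"jaw":-1,"tx":0,"ty":0,"tz":-11.5,"ax":0,"ay":0,"az":0},{"jaw":-1,"tx":0,"ty":0,"tz":-11.5,"ax":0,"ay":0,"az":0}]'
cat > m3.py <<'E'
from h import *
from m2 import fit
import sys
im=grab('top'); W=im['W']; x,y,z=np.moveaxis(W,-1,0); s=im['pixels'].astype(int).sum(2); hsv=cv2.cvtColor(im['pixels'],cv2.COLOR_BGR2HSV)
fit(W,(x>.43)&(x<.6)&(y>-.3)&(y<.06)&(z>.008)&(z<.035)&(hsv[...,1]<60)&(s>480),'edge')
m=((x>.43)&(x<.6)&(y>-.3)&(y<.06)&(z>.008)&(z<.035)&(hsv[...,1]<60)&(s>480))
q=[]
for t in np.arange(-.22,.01,.005):
    w=W[m&(abs(y-t)<.0025)]
    if len(w)>4: q.append((t,w[:,0].min(),w[:,0].max()))
q=np.array(q)*1000; q=q[abs(q[:,1]-np.median(q[:,1]))<8]
f=np.polyfit(q[:,0],q[:,1],1); r=q[:,1]-np.polyval(f,q[:,0]); g=abs(r)<2; f=np.polyfit(q[g,0],q[g,1],1)
print('near edge deg',np.degrees(np.arctan(f[0])).round(2),'x@-108',np.polyval(f,-108).round(1),g.sum())
print('state',manip.get_state()['position'])
if len(sys.argv)>1: cv2.imwrite(sys.argv[1],cv2.resize(im['pixels'][110:260,220:380],None,fx=4,fy=4,interpolation=cv2.INTER_CUBIC))
E
python3 m3.py pics/p2.png
```

```text
clock: 5.9
position: [0.5106, -0.1093, 0.0265]
ee_rot: [0.0, 1.0, 0.027, 0.001]
contact_force: [0.1, -0.4, -2.5]
width: 0.039
gripper_force: 62.5
edge 456 mid [505.4 -11. ] ext [66.8 54.1] long axis deg -71.04 z 20.6
near edge deg -3.24 x@-108 484.7 24
state [ 0.51056229 -0.1093466   0.02652433]
```

View pics/p2.png

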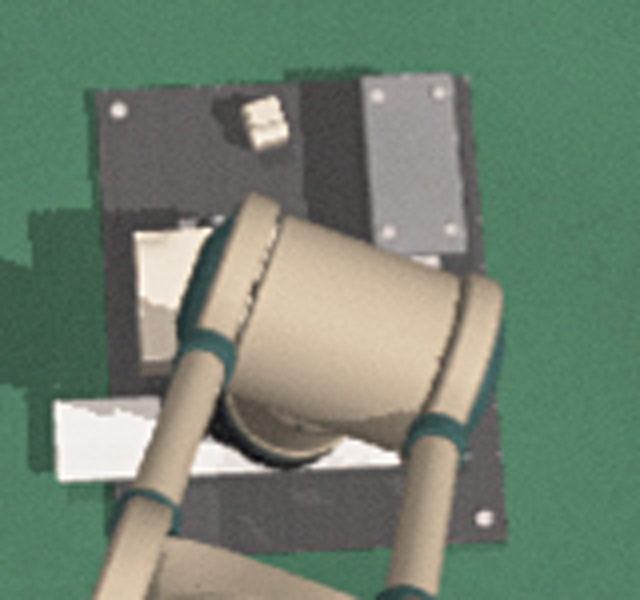

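The crop shows the straightedge parallel to the block face, with the block at (160,300) and the straightedge from (55,440) to about (410,460). Its near edge is at -3.24°, matching the jig. I set it down and slide it towards the face.

```bash
python3 -m pendant '[{"jaw":-1,"tx":0,"ty":0,"tz":-0.3,"ax":0,"ay":0,"az":0},{"jaw":-1,"tx":0,"ty":0,"tz":-0.5,"ax":0,"ay":0,"az":0},{"jaw":-1,"tx":0,"ty":0,"tz":-0.5,"ax":0,"ay":0,"az":0},{"jaw":-1,"tx":0.4,"ty":0.02,"tz":-0.5,"ax":0,"ay":0,"az":0},{"jaw":-1,"tx":0.8,"ty":0.04,"tz":-0.5,"ax":0,"ay":0,"az":0},{"jaw":-1,"tx":1.1,"ty":0.06,"tz":-0.5,"ax":0,"ay":0,"az":0},{"jaw":-1,"tx":1.1,"ty":0.06,"tz":-0.5,"ax":0,"ay":0,"az":0}]'
```

```text
clock: 6.82
position: [0.5186, -0.1086, 0.0212]
ee_rot: [0.0, 1.0, 0.027, -0.002]
contact_force: [-6.6, -0.3, 9.6]
width: 0.0394
gripper_force: 64.1
```

```bash
python3 -m pendant '[{"jaw":-1,"tx":0.1,"ty":0,"tz":0,"ax":0,"ay":0,"az":0},{"jaw":-1,"tx":0.2,"ty":0.01,"tz":0,"ax":0,"ay":0,"az":0},{"jaw":-1,"tx":0.3,"ty":0.02,"tz":0,"ax":0,"ay":0,"az":0},{"jaw":-1,"tx":0.3,"ty":0.02,"tz":0,"ax":0,"ay":0,"az":0}]'
```

```text
clock: 7.32
position: [0.521, -0.1084, 0.0212]
ee_rot: [-0.0, 1.0, 0.027, -0.002]
contact_force: [-7.1, -0.3, 10.7]
width: 0.0392
gripper_force: 64.4
```

```bash
python3 -m pendant '[{"jaw":-1,"tx":0.1,"ty":0,"tz":0.05,"ax":0,"ay":0,"az":0},{"jaw":-1,"tx":0.2,"ty":0.01,"tz":0.05,"ax":0,"ay":0,"az":0},{"jaw":-1,"tx":0.3,"ty":0.02,"tz":0.05,"ax":0,"ay":0,"az":0},{"jaw":-1,"tx":0.3,"ty":0.02,"tz":0.05,"ax":0,"ay":0,"az":0}]'
```

```text
clock: 7.82
position: [0.5254, -0.1083, 0.0212]
ee_rot: [0.0, 1.0, 0.027, -0.001]
contact_force: [-5.0, -0.1, 6.5]
width: 0.039
gripper_force: 63.7
```

```bash
python3 -m pendant '[{"jaw":-1,"tx":0.1,"ty":0,"tz":0,"ax":0,"ay":0,"az":0},{"jaw":-1,"tx":0.2,"ty":0.01,"tz":0,"ax":0,"ay":0,"az":0},{"jaw":-1,"tx":0.2,"ty":0.01,"tz":0,"ax":0,"ay":0,"az":0}]'
```

```text
clock: 8.2
position: [0.5263, -0.1082, 0.0212]
ee_rot: [0.0, 1.0, 0.027, -0.002]
contact_force: [-6.7, -0.7, 8.8]
width: 0.0388
gripper_force: 64.2
```

```bash
python3 -m pendant '[{"jaw":-1,"tx":0.1,"ty":0,"tz":0.02,"ax":0,"ay":0,"az":0},{"jaw":-1,"tx":0.2,"ty":0.01,"tz":0.02,"ax":0,"ay":0,"az":0},{"jaw":-1,"tx":0.3,"ty":0.01,"tz":0.02,"ax":0,"ay":0,"az":0},{"jaw":-1,"tx":0.3,"ty":0.01,"tz":0.02,"ax":0,"ay":0,"az":0}]'; python3 m3.py
```

```text
clock: 8.7
position: [0.5265, -0.1082, 0.0214]
ee_rot: [0.0, 1.0, 0.028, -0.005]
contact_force: [-12.3, -2.0, 14.2]
width: 0.0387
gripper_force: 64.6
edge 397 mid [522.5  -4.8] ext [66.7 52.8] long axis deg -55.05 z 15.7
near edge deg -3.42 x@-108 500.8 29
state [ 0.526529   -0.10824268  0.02134667]
```

Contact is confirmed: x has stalled at 0.5265 with 12 N, and the edge angle is -3.4°. I release and lift.

```bash
python3 -m pendant '[{"jaw":-1,"tx":-0.2,"ty":-0.01,"tz":0.1,"ax":0,"ay":0,"az":0},{"jaw":1,"tx":-0.2,"ty":-0.01,"tz":0.1,"ax":0,"ay":0,"az":0},{"jaw":1,"tx":-0.2,"ty":-0.01,"tz":0.1,"ax":0,"ay":0,"az":0},{"jaw":1,"tx":-0.2,"ty":-0.01,"tz":0.1,"ax":0,"ay":0,"az":0},{"jaw":1,"tx":-0.2,"ty":-0.01,"tz":0.1,"ax":0,"ay":0,"az":0},{"jaw":1,"tx":-0.3,"ty":-0.01,"tz":2.1,"ax":0,"ay":0,"az":0},{"jaw":1,"tx":-1.3,"ty":-0.06,"tz":6,"ax":0,"ay":0,"az":0},{"jaw":1,"tx":-4.5,"ty":-0.2,"tz":10,"ax":0,"ay":0,"az":0},{"jaw":1,"tx":-10,"ty":-0.5,"tz":11,"ax":0,"ay":0,"az":0},{"jaw":-1,"tx":-15,"ty":-0.5,"tz":11,"ax":0,"ay":0,"az":0}]'; python3 m3.py pics/p3.png
```

```text
clock: 10.0
position: [0.3809, -0.1133, 0.1321]
ee_rot: [0.001, 1.0, 0.027, 0.001]
contact_force: [0.7, -0.7, -0.5]
width: 0.07
gripper_force: 0.0
edge 1668 mid [ 524.8 -107.6] ext [255.5  49.7] long axis deg 93.49 z 15.4
near edge deg -3.3 x@-108 500.6 44
state [ 0.37209764 -0.11055055  0.13044559]
```

View pics/p3.png

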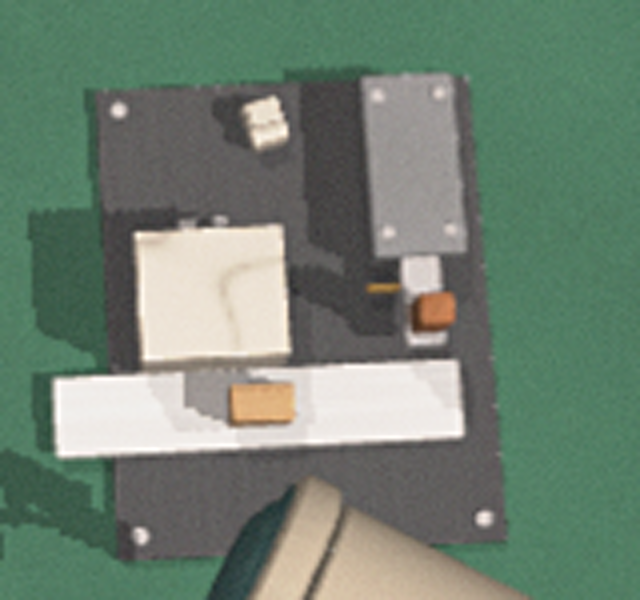

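The crop shows the straightedge flush against the block's front, from (55,415) to (462,400). It passes under the pointer line, with the brass finger at (382,288) and the gauge still home. Next I measure the pointer and move above the handle.

```bash
cat > ptr.py <<'E'
from h import *
def ptr():
  for n in('top','scene'):
    im=grab(n); W=im['W']*1000; x,y,z=np.moveaxis(W,-1,0); hsv=cv2.cvtColor(im['pixels'],cv2.COLOR_BGR2HSV).astype(int)
    m=(x>500)&(x<640)&(y>-206)&(y<-150)&(z<45)&(hsv[...,0]>10)&(hsv[...,0]<32)&(hsv[...,1]>110)&(hsv[...,2]>70)
    # intersect rays with z=27 plane
    v,u=np.where(m)
    if len(u)==0: print(n,'none'); continue
    r=cv2.undistortPoints(np.stack([u,v],-1).astype(float).reshape(-1,1,2),im['K'],np.array(im['D'])).reshape(-1,2)
    T=np.array(im['pose']); d=np.c_[r,np.ones(len(r))]@T[:3,:3].T; P=T[:3,3]+d*((.027-T[2,3])/d[:,2])[:,None]
    P=P*1000; print(n,len(u),'pointer mean',P.mean(0).round(1),'min',P.min(0).round(1),'max',P.max(0).round(1),'rawz',np.median(z[m]).round(1))
    c=P.mean(0); print('  distance ahead of face along jig x:',((c[0]-550.8+np.tan(np.radians(3.3))*(c[1]+108))*np.cos(np.radians(3.3))).round(1))
if __name__=='__main__': ptr()
E
python3 ptr.py
python3 -m pendant '[{"jaw":1,"tx":0,"ty":0,"tz":0,"ax":0,"ay":0,"az":0},{"jaw":1,"tx":5,"ty":-2.5,"tz":0,"ax":0,"ay":0,"az":0},{"jaw":1,"tx":10,"ty":-5,"tz":0,"ax":0,"ay":0,"az":0},{"jaw":1,"tx":15,"ty":-7.5,"tz":0,"ax":0,"ay":0,"az":0},{"jaw":1,"tx":20.2,"ty":-9.9,"tz":0,"ax":0,"ay":0,"az":0},{"jaw":1,"tx":20.2,"ty":-9.9,"tz":0,"ax":0,"ay":0,"az":0},{"jaw":1,"tx":20.2,"ty":-9.9,"tz":0,"ax":0,"ay":0,"az":0}]'
```

```text
top 15 pointer mean [ 601.5 -186.4   27. ] min [ 600.  -196.1   27. ] max [ 602.8 -178.    27. ] rawz 25.8
  distance ahead of face along jig x: 46.1
scene 2 pointer mean [ 600.7 -182.9   27. ] min [ 600.5 -185.6   27. ] max [ 600.9 -180.2   27. ] rawz 8.7
  distance ahead of face along jig x: 45.5
clock: 11.02
position: [0.5839, -0.2116, 0.1298]
ee_rot: [-0.001, 1.0, 0.027, -0.001]
contact_force: [0.5, -0.1, 0.1]
width: 0.0854
gripper_force: 0.0
```

```bash
python3 -m pendant '[{"jaw":1,"tx":-0.5,"ty":0.1,"tz":-1,"ax":0,"ay":0,"az":0},{"jaw":1,"tx":-0.5,"ty":0.1,"tz":-4.5,"ax":0,"ay":0,"az":0},{"jaw":1,"tx":-0.5,"ty":0.1,"tz":-7.5,"ax":0,"ay":0,"az":0},{"jaw":1,"tx":-0.5,"ty":0.1,"tz":-8,"ax":0,"ay":0,"az":0},{"jaw":-1,"tx":-0.5,"ty":0.1,"tz":-8,"ax":0,"ay":0,"az":0},{"jaw":-1,"tx":-0.5,"ty":0.1,"tz":-8,"ax":0,"ay":0,"az":0},{"jaw":-1,"tx":-0.5,"ty":0.1,"tz":-8,"ax":0,"ay":0,"az":0},{"jaw":-1,"tx":-0.5,"ty":0.1,"tz":-8,"ax":0,"ay":0,"az":0},{"jaw":-1,"tx":-0.5,"ty":0.1,"tz":-8,"ax":0,"ay":0,"az":0},{"jaw":-1,"tx":-0.5,"ty":0.1,"tz":-8,"ax":0,"ay":0,"az":0}]' 70
```

```text
clock: 12.28
position: [0.5791, -0.2106, 0.0523]
ee_rot: [-0.0, 1.0, 0.027, 0.001]
contact_force: [0.0, 3.6, 6.1]
width: 0.0212
gripper_force: 70.4
```

```bash
python3 -m pendant '[{"jaw":-1,"tx":-1,"ty":-0.06,"tz":0,"ax":0,"ay":0,"az":0},{"jaw":-1,"tx":-2,"ty":-0.11,"tz":0,"ax":0,"ay":0,"az":0},{"jaw":-1,"tx":-3,"ty":-0.17,"tz":0,"ax":0,"ay":0,"az":0},{"jaw":-1,"tx":-3.8,"ty":-0.22,"tz":0,"ax":0,"ay":0,"az":0},{"jaw":-1,"tx":-4.4,"ty":-0.25,"tz":0,"ax":0,"ay":0,"az":0},{"jaw":-1,"tx":-4.7,"ty":-0.26,"tz":0,"ax":0,"ay":0,"az":0},{"jaw":-1,"tx":-4.7,"ty":-0.26,"tz":0,"ax":0,"ay":0,"az":0},{"jaw":-1,"tx":-4.7,"ty":-0.26,"tz":0,"ax":0,"ay":0,"az":0}]'; python3 ptr.py
python3 - <<'E'
from h import *
im=grab('scene'); cv2.imwrite('pics/s4.png',cv2.resize(im['pixels'][150:300,150:320],None,fx=4,fy=4,interpolation=cv2.INTER_CUBIC))
E
```

```text
clock: 13.28
position: [0.5354, -0.2131, 0.0523]
ee_rot: [0.0, 1.0, 0.027, 0.004]
contact_force: [8.3, 4.9, 1.4]
width: 0.0211
gripper_force: 69.9
top none
scene 10 pointer mean [ 561.7 -186.1   27. ] min [ 558.6 -190.7   27. ] max [ 565.  -181.1   27. ] rawz 23.5
  distance ahead of face along jig x: 6.4
```

View pics/s4.png

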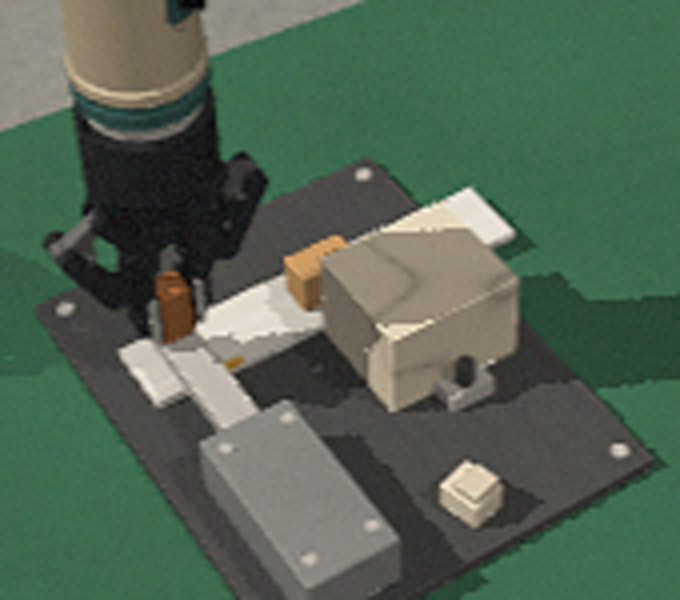

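The crop shows the brass pointer at (235,362), almost over the rear edge of the straightedge. The fingers hold the handle at (175,305). I add the remaining 3 mm or so, then compare the pointer and edge in the same camera.

```bash
python3 -m pendant '[{"jaw":-1,"tx":-0.2,"ty":-0.01,"tz":0,"ax":0,"ay":0,"az":0},{"jaw":-1,"tx":-0.35,"ty":-0.02,"tz":0,"ax":0,"ay":0,"az":0},{"jaw":-1,"tx":-0.35,"ty":-0.02,"tz":0,"ax":0,"ay":0,"az":0},{"jaw":-1,"tx":-0.35,"ty":-0.02,"tz":0,"ax":0,"ay":0,"az":0}]'
cat > fin.py <<'E'
from h import *
ims=[grab('scene') for _ in range(4)]; im=ims[0]; px=np.mean([i['pixels'] for i in ims],0).astype(np.uint8)
hsv=cv2.cvtColor(px,cv2.COLOR_BGR2HSV).astype(int); s=px.astype(int).sum(2)
h,w=s.shape; u,v=np.meshgrid(np.arange(w),np.arange(h)); r=cv2.undistortPoints(np.stack([u,v],-1).astype(float).reshape(-1,1,2),im['K'],np.array(im['D'])).reshape(-1,2)
T=np.array(im['pose']); d=np.c_[r,np.ones(len(r))]@T[:3,:3].T
pl=lambda z:((T[:3,3]+d*((z-T[2,3])/d[:,2])[:,None])*1000).reshape(h,w,3)
t=np.radians(3.3); ex=np.array([np.cos(t),np.sin(t)]); ey=np.array([-np.sin(t),np.cos(t)]); o=np.array([550.8,-108.])
J=lambda P:((P[...,:2]-o)@ex,(P[...,:2]-o)@ey)
a,b=J(pl(.024)); z=im['W'][...,2]
m=(abs(a)<25)&(b>-98)&(b<-60)&(hsv[...,0]>12)&(hsv[...,0]<30)&(hsv[...,1]>100)
print('pointer px',m.sum(),'a mean',a[m].mean().round(1),'range',a[m].min().round(1),a[m].max().round(1),'b',b[m].min().round(1),b[m].max().round(1))
for bb in range(-72,-30,4): # rear edge brightness profile at z=10..16 planes
    a2,b2=J(pl(.016)); q=(abs(b2-bb)<2)&(abs(a2)<25); o_=np.argsort(a2[q]); A=a2[q][o_]; S=s[q][o_]
    print(bb,[(round(x),int(y)) for x,y in zip(A[::max(1,len(A)//14)],S[::max(1,len(A)//14)])])
print(manip.get_state()['position'],manip.get_state()['contact_force'])
E
python3 fin.py
```

```text
clock: 13.92
position: [0.5321, -0.2133, 0.0523]
ee_rot: [0.0, 1.0, 0.027, 0.004]
contact_force: [7.3, 4.4, 1.0]
width: 0.0215
gripper_force: 69.8
pointer px 9 a mean 0.3 range -2.2 3.3 b -81.9 -72.8
-72 [(-24, 440), (-21, 436), (-20, 437), (-17, 437), (-15, 432), (-13, 447), (-11, 451), (-10, 406), (-9, 325), (-6, 275), (-4, 281), (-2, 419), (0, 434), (2, 406), (4, 328), (7, 146), (8, 139), (9, 151), (11, 150), (13, 149), (15, 151), (17, 150), (19, 154), (21, 154), (23, 145), (24, 153)]
-68 [(-22, 433), (-21, 424), (-18, 430), (-17, 433), (-14, 437), (-13, 434), (-10, 454), (-9, 439), (-7, 340), (-6, 414), (-3, 396), (-2, 435), (1, 409), (2, 401), (5, 270), (6, 204), (9, 146), (11, 140), (12, 151), (13, 154), (16, 151), (17, 145), (20, 154), (21, 154), (24, 148)]
-64 [(-24, 425), (-23, 591), (-20, 600), (-18, 675), (-16, 430), (-14, 424), (-11, 442), (-10, 444), (-7, 436), (-6, 435), (-5, 429), (-3, 425), (0, 425), (1, 403), (4, 323), (5, 273), (8, 142), (9, 138), (12, 148), (13, 150), (15, 151), (16, 151), (19, 151), (20, 156), (23, 156), (24, 146)]
-60 [(-24, 660), (-21, 660), (-2
[... 1601 characters left out ...]
 157), (13, 125), (16, 151), (17, 151), (20, 156), (21, 143), (24, 143)]
-36 [(-25, 660), (-23, 663), (-20, 651), (-19, 655), (-16, 653), (-15, 598), (-13, 665), (-12, 669), (-9, 432), (-8, 422), (-5, 428), (-4, 426), (-1, 430), (0, 368), (3, 371), (5, 278), (7, 109), (10, 113), (12, 116), (14, 119), (16, 129), (18, 130), (20, 112), (22, 129), (24, 185)]
-32 [(-25, 574), (-22, 607), (-21, 564), (-18, 603), (-16, 563), (-14, 565), (-11, 621), (-9, 588), (-7, 373), (-5, 330), (-2, 379), (-1, 336), (2, 341), (3, 351), (6, 166), (7, 109), (9, 116), (10, 111), (13, 118), (14, 126), (17, 126), (18, 114), (21, 117), (22, 122)]
[ 0.53211614 -0.21329087  0.05225815] [8.40066976 3.90467777 1.60686935]
```

The pointer sits at +0.3 mm against an edge at about +0.5 mm in the same camera. The travel was 47.0 mm, against 46–47 mm predicted. I settle briefly, then hand in.

```bash
python3 -m pendant '[{"jaw":-1,"tx":0,"ty":0,"tz":0,"ax":0,"ay":0,"az":0},{"jaw":-1,"tx":0,"ty":0,"tz":0,"ax":0,"ay":0,"az":0},{"jaw":-1,"tx":0,"ty":0,"tz":0,"ax":0,"ay":0,"az":0},{"jaw":-1,"tx":0,"ty":0,"tz":0,"ax":0,"ay":0,"az":0}]' && python3 -c "
from rig import manip
print(manip.sign_off())"
```

```text
clock: 14.62
position: [0.5321, -0.2133, 0.0523]
ee_rot: [0.0, 1.0, 0.027, 0.004]
contact_force: [7.7, 5.2, 1.5]
width: 0.0217
gripper_force: 69.8
the job is handed in; nothing more can be done
None
```

The job is handed in, though no verdict came back: the straightedge was flush with the block face when last checked, just after release, and the gauge is held 47 mm out with its pointer within about 1 mm of the touching edge by camera.

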